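# Snap the spare fuse into the floating test fixture

### The job

Take the slimmer of the two fuses from the black rack and press it down between both pairs of spring clips on the test fixture until it has snapped fully home at both ends, lying with its end touching the upright end stop. The clips sit on a soft sprung carriage: keep pushing until the fuse snaps in, but do not drive the carriage down onto its hard stop and do not ram the end stop. Leave the thicker fuse, the multimeter and the screwdriver where they are.

Things in the scene. Friction and masses are not known exactly. Their poses are not given: they have to be found in the camera images.
- fuse_center (a point): The slim fuse to fit: white ceramic tube with brass end caps, 21 mm in diameter, 127 mm long, 60 to 120 g. The point is the middle of its axis, x runs along the axis; both ends are alike. It starts lying level in one of the rack's two V slots, its axis 49 mm above the table; under its middle 80 mm there is only the rack's 8 mm floor.
- seat (a point): On the clip carriage: where the middle of the fuse's axis lies when the fuse is home; 80.5 mm above the table while the carriage is up, sinking with it. x runs along the fuse's place and points to the end stop, z up. Between x = -39 and +39 mm nothing stands on the carriage's plate, whose top is 36 mm below this point.
- end_stop: The end stop: a steel plate 26 mm wide (y), 6 mm thick, upright on the carriage, its face 63.5 mm from the seat point along x. Origin at the centre of that face, at the height of the fuse's axis (the plate's top is 4 mm higher); axes as the seat's. The finished fuse's end touches this face, and must not be pushed against it with more than 25 N.
- clips_near (a point): Centre of the pair of clips at x = +48 mm, next to the stop. A fuse coming down meets the clips about 15 mm above its seat; resistance peaks about 10 mm above it, at 10 to 18 N in all for both pairs, then falls away as the fuse is drawn down and in. The clips are polished: the snapped-in fuse can still be slid along x with 3 to 12 N.
- clips_far (a point): Centre of the pair of copper spring clips at x = -48 mm from the seat point, on the fuse's axis; the other pair, at +48 mm, is alike. 14 mm long in x; saddle 10.5 mm below the point; lips 6 mm above it and 17 mm apart, flaring above to a mouth 33 mm wide (y), rim 19 mm above the point.
- fixture: Fixed base plate, 210 (x) by 110 by 10 mm; origin under its centre, axes as the seat's. The carriage (plate 200 by 80 mm) floats on springs above it: it can only sink straight down, about 1.2 mm per N, and comes back up; its hard stop is at 26 mm and it must never be pushed so far (25 mm at most). A fuse merely brought to the seat's resting height is not yet snapped in: the carriage has sunk away.
- rack: Fixed black rack, 130 mm (x) by 170 mm (y), floor 8 mm thick. Two parallel V slots run along its x, at y = -42 and +42 mm, each made of two V supports 8 mm thick at x = -49 and +49 mm, 51 mm tall. Origin at the centre of its underside, z up.
- fat_fuse_center (a point): Bystander: the thicker fuse in the rack's other V slot, 27 mm in diameter, 140 mm long; the point is the middle of its axis. Must not be moved (30 mm at most).
- multimeter: Bystander: yellow handheld multimeter, 170 x 85 x 45 mm, lying on the bench beyond the fixture; origin at the centre of its underside. Must not be moved (30 mm at most).
- screwdriver_grip (a point): Bystander: screwdriver lying on the bench between rack and fixture; the point is in its handle. Must not be moved (30 mm at most).
Things that resemble listed ones, but are neither listed nor needed, are in the scene too. What is meant by the fixture is not blue or pink, and is the larger of those in its own colour.

How it is judged:
By the outcome, as a careful person would: the job done as asked, in the order asked, and still so for the second after the job is handed in, with the robot touching nothing.
It also fails if it takes over 54 s, if anything falls off the work surface, if the arm or the gripper's body presses on something with over 40 N, if the wrist force passes 120 N, or if a joint passes its speed limit or range.

### The arm

A 6-joint arm with a two-finger parallel gripper is mounted at the origin on the work surface. World frame = base frame: x ahead of the robot, y to its left, z up, the work surface at z = 0. Lengths are in mm, angles in rad, forces in N, time in s.
With the tool pointing down it reaches from about 300 to 850 mm from the base axis. Payload 5.4 kg.
Tool frame: the origin (TCP) lies at the very end of the fingers, on their centre line; the grasp point (between the pads) lies 19 mm behind it; z points along the fingers, y is the line along which they close (so a half turn about z gives the same grasp; the last joint's range is limited). The gripper opens to 85 mm and grips with 20 to 120 N. Pads are 22 mm wide; open, the fingers measure 114 mm over their backs; the gripper's body (76 mm by 85 mm) begins 54 mm behind the grasp point. The pads swing forward as they close: fully open they stand 13 mm farther back than shut.
Start: joints at [-1.455, 0.158, 1.597, -0, 1.386, -0.21], TCP at [184.014, -544.743, 231.299] pointing down, gripper open.
Joint ranges: [-2.91, 2.91], [-0.94, 2.29], [0.18, 2.7], [-1.29, 4.43], [0.17, 2.64], [-3, 3]. Speed limits (rad/s): [2.57, 2.57, 3.14, 3.14, 3.14, 3.14].

### API

Orientations are given as a 3x3 rotation matrix whose columns are the frame's x, y, z axes.
In Python, from station import ctrl, capture, calibration gives the robot as it stands. The module is installed in compiled form; this text tells all that it offers.
- The arm moves only by the tool step_arm, never from a script. Its argument "increments" is a list of rows, each a list of 2 entries, a list of its own where there are three numbers: the shift along the world's x, y, z each as a share of 200 mm, from -1 to 1, then the turn, a rotation vector about the world's x, y, z each as a share of 2 rad, from -1 to 1. A call has 1 to 20 rows; each row is the pose to reach, as a shift and turn from the pose commanded when the call began; what a row does not reach only later rows make up. A row lasts 1/12 s, in which the tool goes at most 41.7 mm and 7.16 degrees, less where a joint would pass 70% of its speed; a pose out of reach is approached as far as the arm can. A call with a number of a shift or a turn outside -1 to 1 is refused whole. A call with a gripper value outside its range is refused whole. "jaw" is the opening, from -1 (shut) to 1 (fully open), set as the call begins (left out, the last holds). The fingers move at their own pace and stop on an object; the grip force is fixed at half the most. Time passes only in rows, so rows that repeat a pose let the fingers close. It gives the time, the measured TCP pose, the force, the opening and the grip force at its end, in the units of the state.
- ctrl.get_obs(): the state, without advancing time (a new reading comes with each control period).
- capture(name): name is "side" or "top" or "wrist"; returns (picture, depth): 480x640x3 uint8, red, green, blue; 480x640 float32, mm along the optical axis (not along the pixel's ray), 0 where there is no reading.
- calibration(name): a dict with "mtx" (3x3 intrinsics, pixels), "camera_from_world" (4x4, takes a point from world to camera coordinates). Camera axes: x right, y down, z forward; pixel columns grow to the right and rows downward; lengths in mm; the calibration is good to about 2 mm. A picture is of the moment at which its call begins: read the wrist's pose just before it. calibration takes no time and is no camera call; for the wrist camera it gives the pose at the moment of the call.
- ctrl.job_done(): hands the job in; it is judged then, once.
The state is a dict: "clock": time; "joint_positions": joint angles; "joint_velocities": joint speeds; "joint_torque": joint torques, N m; "ee_pos": TCP position; "orientation": TCP orientation; "wrist_force": force on the tool from outside, world axes, zero at the start; "moment": the same for the moment, N m; "grip_width": finger opening in mm; "grip_force": force on a finger pad.
Only numpy, scipy, OpenCV 4.12 (cv2) and the standard library are available. Lean on these libraries where they do the work, as an engineer would, in place of code of your own. Each camera call takes 0.05 s, during which the arm holds its last target. There are 200 camera calls.

## Working session

There is one attempt and no reset: what is moved stays moved. The work goes in short steps, Python scripts to look and compute and a tool call to move; the robot and the scene stay as the last step left them, time stands still between calls to the robot, and variables do not carry over. Pictures are saved under pics/ and viewed, at most 10 in all, crops included, and the job is handed in when it is done.

Besides the shell and the picture viewer there is one more tool, called after ">>>" as name(argument=value, ...) on one line, values as JSON. step_arm: Moves the arm, as the interface text tells. Its arguments: {"type":"object","properties":{"increments":{"type":"array"},"jaw":{"type":"number"}},"required":["increments"]}

```bash
mkdir -p pics; cat > h.py <<'E'
import numpy as np, cv2
from station import ctrl, capture, calibration
def pts(name, depth, cal=None):
    c=cal or calibration(name); K=np.array(c["mtx"]); T=np.linalg.inv(np.array(c["camera_from_world"]))
    v,u=np.mgrid[:480,:640]; d=depth.astype(float)
    P=np.stack([(u-K[0,2])/K[0,0]*d,(v-K[1,2])/K[1,1]*d,d],-1)
    W=P@T[:3,:3].T+T[:3,3]; W[depth==0]=np.nan
    return W
def ray(name,u,v,z,cal=None):
    c=cal or calibration(name); K=np.array(c["mtx"]); T=np.linalg.inv(np.array(c["camera_from_world"]))
    d=T[:3,:3]@np.linalg.inv(K)@[u,v,1]; o=T[:3,3]; return o+d*(z-o[2])/d[2]
E
python3 - <<'E'
from h import *
o=ctrl.get_obs(); print(o["clock"],o["ee_pos"],o["orientation"],o["grip_width"])
for n in("top","side"):
    p,d=capture(n); cv2.imwrite(f"pics/{n}0.png",p[...,::-1]); np.save(n+"0.npy",d); np.save(n+"p0.npy",p)
    print(n,np.linalg.inv(calibration(n)["camera_from_world"])[:3].round(2).tolist(),np.array(calibration(n)["mtx"])[0].tolist())
E
```

```text
0.0 [ 183.96162011 -544.1371992   230.29471335] [[ 9.47391953e-01  3.20075688e-01 -2.04691569e-04]
 [ 3.20075478e-01 -9.47390108e-01  1.91595347e-03]
 [ 4.19327357e-04 -1.88067566e-03 -9.99998144e-01]] 85.18221097679258
top [[-0.02, -1.0, 0.1, 326.26], [-1.0, 0.03, 0.03, 33.8], [-0.03, -0.09, -1.0, 1414.59]] [566.4419985423282, 0.0, 323.3505978205811]
side [[-0.98, -0.13, 0.15, 294.26], [-0.2, 0.6, -0.77, 857.67], [0.01, -0.79, -0.62, 710.24]] [436.45789275058934, 0.0, 315.723412052748]
```

View pics/top0.png

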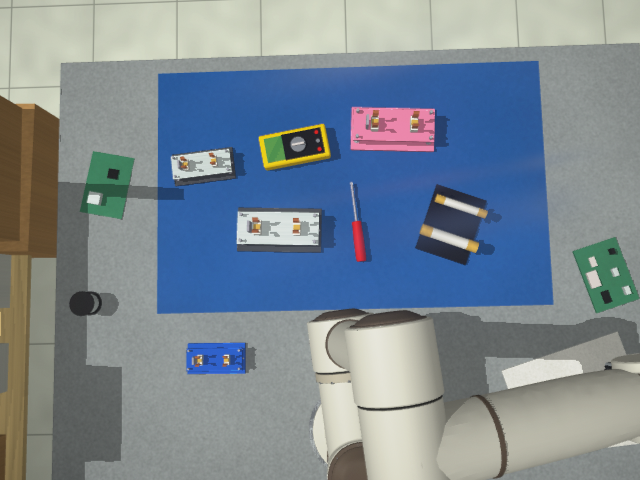

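View pics/side0.png

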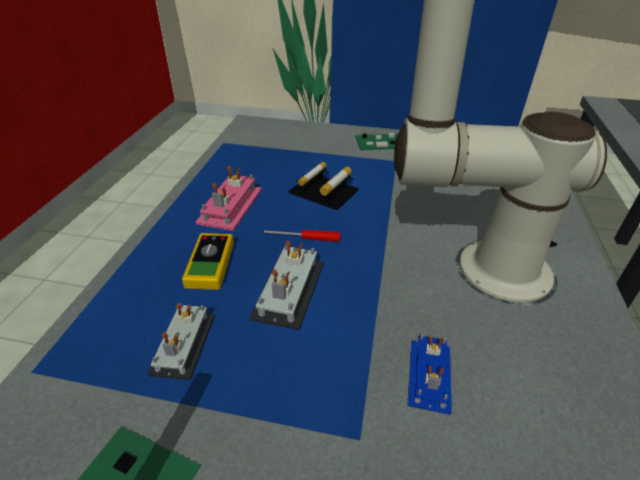

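The top view shows four fixtures: a large grey one (279,230), a small grey one (203,165), a pink one (393,129) and a blue one (216,358). The large grey one fits, because it is neither blue nor pink and is the larger of the two greys. The fuses are at (461,205), which looks slimmer, and (450,238). The screwdriver is at (358,225) and the multimeter at (295,147). Next I'll confirm this in a crop and measure.

```bash
python3 - <<'E'
from h import *
p=np.load("topp0.npy"); d=np.load("top0.npy"); W=pts("top",d)
a=cv2.resize(p[195:265,225:335],(790,503),interpolation=cv2.INTER_CUBIC)[:, :, ::-1]
b=cv2.resize(p[175:275,405:505],(400,400),interpolation=cv2.INTER_CUBIC)[:, :, ::-1]
s=np.load("sidep0.npy")[235:335,240:340]; s=cv2.resize(s,(400,400),interpolation=cv2.INTER_CUBIC)[:,:,::-1]
a=cv2.resize(a,(314,200)); a=cv2.resize(p[200:260,230:330],(333,200),interpolation=cv2.INTER_CUBIC)[:,:,::-1]
im=np.zeros((600,800,3),np.uint8); im[:400,:400]=b; im[:400,400:]=s; im[400:,:333]=a; cv2.imwrite("pics/crop.png",im)
hsv=cv2.cvtColor(p,cv2.COLOR_RGB2HSV)
# fuses: height 40..75 in rack area
for n,(r0,r1,c0,c1) in {"rack":(175,275,405,505)}.items():
    m=np.zeros(d.shape,np.uint8); m[r0:r1,c0:c1]=1
    bright=((p.max(-1)>110)&((hsv[...,0]<40)|(hsv[...,1]<60))&(m>0)).astype(np.uint8)
    N,L,st,ce=cv2.connectedComponentsWithStats(bright)
    for i in range(1,N):
        if st[i,4]<60: continue
        q=np.argwhere(L==i)[:,::-1]
        w=np.array([ray("top",u,v,55) for u,v in q])[:,:2].astype(np.float32)
        (cx,cy),(sw,sh),an=cv2.minAreaRect(w); bx=cv2.boxPoints(((cx,cy),(sw,sh),an))
        e=[bx[1]-bx[0],bx[2]-bx[1]]; e=max(e,key=np.linalg.norm)
        print("fuse",st[i],cx,cy,sw,sh,"ang",np.degrees(np.arctan2(e[1],e[0])),"zmax",np.nanpercentile(W[L==i][:,2],[50,95]))
# fixture: base dark/plate light
m=np.zeros(d.shape,np.uint8); m[195:265,225:335]=1
z=W[...,2]
pl=((m>0)&(z>35)&(z<52)).astype(np.uint8)
q=W[pl>0][:,:2].astype(np.float32); r=cv2.minAreaRect(q); print("plate",r,cv2.boxPoints(r).round().tolist(),np.median(z[pl>0]))
wh=((m>0)&(p.min(-1)>150)).astype(np.uint8); ct=max(cv2.findContours(wh,0,2)[0],key=cv2.contourArea)
w=np.array([ray("top",u,v,44.5)[:2] for u,v in ct[:,0]],np.float32); r=cv2.minAreaRect(w); print("white",r,cv2.boxPoints(r).round().tolist())
hi=((m>0)&(z>62)); N,L,st,ce=cv2.connectedComponentsWithStats(hi.astype(np.uint8))
for i in range(1,N): print("hi",st[i],np.nanmean(W[L==i],0).round(1),np.nanmax(W[L==i],0).round(1),np.nanmin(W[L==i],0).round(1))
E
```

```text
fuse [435 194  53  24 448] 531.458251953125 -263.5915832519531 128.95877075195312 20.13726806640625 ang 69.52088 zmax [58.02810886 63.21570253]
fuse [420 224  59  29 645] 454.8485107421875 -231.37591552734375 143.39297485351562 26.014741897583008 ang 69.71548 zmax [64.45080808 70.47264883]
plate ((491.4623107910156, 181.69265747070312), (200.32395935058594, 79.75355529785156), 88.02651977539062) [[448.0, 83.0], [528.0, 80.0], [535.0, 280.0], [455.0, 283.0]] 45.2255296234041
white ((491.32708740234375, 181.34320068359375), (198.64430236816406, 78.64794158935547), 88.3999252319336) [[449.0, 83.0], [528.0, 81.0], [533.0, 280.0], [455.0, 282.0]]
hi [240 214   2   1   2] [525.4 268.1  63.4] [525.5 269.2  64. ] [525.4 267.   62.7]
hi [315 215   1   2   2] [516.8  88.   63.1] [518.   88.   63.4] [515.7  88.   62.7]
hi [252 217   9  18 132] [493.6 228.   81.2] [512.3 237.9 105.1] [475.1 220.1  62. ]
hi [293 218   8  17 128] [489.8 132.1  81.5] [507.7 141.3 107.8] [471.1 124.1  62.7]
hi [247 220   4  12  46] [494.2 246.2  82.3] [507.8 249.7  92.4] [481.4 243.2  66.9]
hi [238 240   1   1   1] [462.6 275.   62.1] [462.6 275.   62.1] [462.6 275.   62.1]
hi [240 240   1   2   2] [460.9 269.7  65. ] [462.  270.   66.5] [459.9 269.4  63.6]
```

View pics/crop.png

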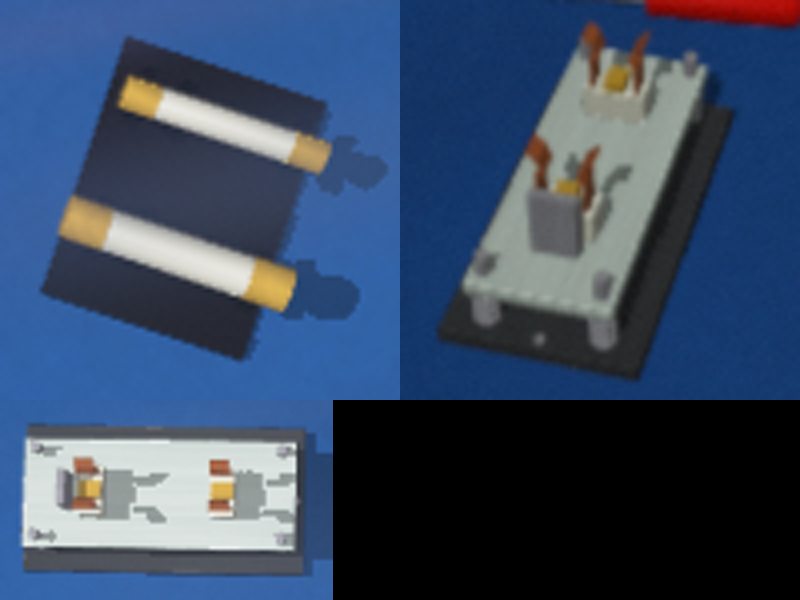

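The crop confirms both targets. The slim fuse is the upper one: 129×20 mm, against 143×26 mm for the other. The large grey fixture has its grey end stop on the +y side, with clips at y≈228 and 132, so the seat is at about (491.5,180.5), x-axis at 88°. Now I'll move above the fuse.

>>> step_arm(increments=[[[1,0.75,0],[0,0,0.443]],[[1,0.75,0],[0,0,0.443]],[[1,0.75,0],[0,0,0.443]],[[1,0.75,0],[0,0,0.443]],[[1,0.75,0],[0,0,0.443]],[[1,0.75,0],[0,0,0.443]],[[1,0.75,0],[0,0,0.443]],[[1,0.75,0],[0,0,0.443]],[[1,0.75,0],[0,0,0.443]]], jaw=1)

```text
clock: 0.85
ee_pos: [383.9, -394.5, 230.9]
orientation: [[0.353, 0.936, -0.001], [0.936, -0.353, 0.0], [0.0, -0.001, -1.0]]
wrist_force: [-0.4, -0.4, -0.2]
grip_width: 85.7
grip_force: 0.0
```

>>> step_arm(increments=[[[0.735,0.65,-0.15],[0,0,0]],[[0.735,0.65,-0.15],[0,0,0]],[[0.735,0.65,-0.15],[0,0,0]],[[0.735,0.65,-0.15],[0,0,0]],[[0.735,0.65,-0.15],[0,0,0]],[[0.735,0.65,-0.15],[0,0,0]],[[0.735,0.65,-0.15],[0,0,0]],[[0.735,0.65,-0.15],[0,0,0]],[[0.735,0.65,-0.15],[0,0,0]]])

```text
clock: 1.6
ee_pos: [530.0, -266.5, 201.5]
orientation: [[0.355, 0.935, -0.0], [0.935, -0.355, -0.001], [-0.001, 0.0, -1.0]]
wrist_force: [1.0, -0.8, 1.1]
grip_width: 85.7
grip_force: 0.0
```

```bash
python3 - <<'E'
from h import *
o=ctrl.get_obs(); c=calibration("wrist"); p,d=capture("wrist"); cv2.imwrite("pics/w1.png",p[...,::-1]); np.savez("w1.npz",p=p,d=d,T=c["camera_from_world"],K=c["mtx"])
print(o["clock"],o["ee_pos"],o["orientation"].round(4).tolist(),np.array(o["wrist_force"]).round(1))
W=pts("wrist",d,c); z=W[...,2]
m=((z>38)&(z<75)&(p.min(-1)>0)&(p.max(-1)>90)).astype(np.uint8)
N,L,st,ce=cv2.connectedComponentsWithStats(m)
for i in range(1,N):
    if st[i,4]<500: continue
    q=W[L==i]; (cx,cy),(sw,sh),an=cv2.minAreaRect(q[:,:2].astype(np.float32)); bx=cv2.boxPoints(((cx,cy),(sw,sh),an)); e=max([bx[1]-bx[0],bx[2]-bx[1]],key=np.linalg.norm)
    print(st[i],cx,cy,sw,sh,np.degrees(np.arctan2(e[1],e[0])),np.percentile(q[:,2],[50,98]))
E
```

```text
1.6 [ 530.00672455 -266.49293474  201.50729677] [[0.3549, 0.9349, -0.0001], [0.9349, -0.3549, -0.0005], [-0.0005, 0.0001, -1.0]] [ 1.  -0.8  1.1]
[ 506    0  134   54 4513] 729.8935546875 -204.5341033935547 32.00994110107422 85.68965148925781 -21.532625 [44.07667722 57.61185989]
[ 176  112   56  194 7173] 452.14361572265625 -230.838134765625 140.1782989501953 32.939476013183594 69.600685 [63.4743759  66.26738554]
[ 296  126   50  172 4685] 535.8672485351562 -266.16070556640625 127.74028015136719 38.452064514160156 64.86516 [56.68063626 59.10660585]
```

View pics/w1.png

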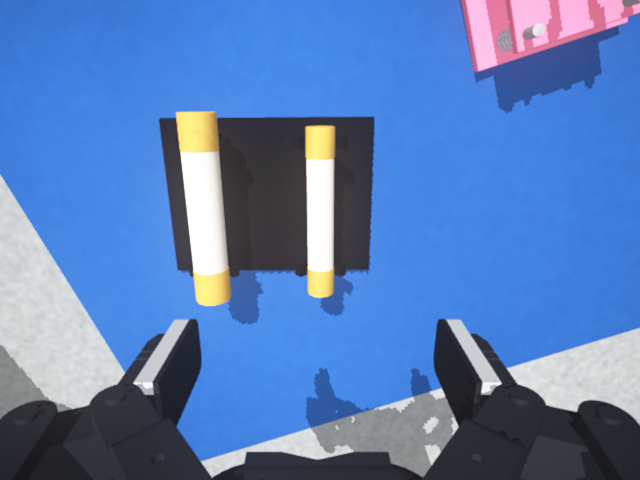

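The wrist view shows the slim fuse at (320,126)–(320,297), with the thick one to its left at (203,208). I'll refine the slim fuse's centre by colour.

```bash
python3 - <<'E'
from h import *
f=np.load("w1.npz"); p=f["p"]; c=dict(mtx=f["K"],camera_from_world=f["T"]); W=pts("wrist",f["d"],c)
for r0,r1,c0,c1,h in((110,310,295,345,49),(100,315,165,240,53)):
    m=np.zeros((480,640),np.uint8); q=p[r0:r1,c0:c1].astype(int); m[r0:r1,c0:c1]=(q[...,0]>140)
    ct=max(cv2.findContours(m,0,2)[0],key=cv2.contourArea)
    w=np.array([ray("wrist",u,v,h,c)[:2] for u,v in ct[:,0]],np.float32)
    r=cv2.minAreaRect(w); bx=cv2.boxPoints(r); e=max([bx[1]-bx[0],bx[2]-bx[1]],key=np.linalg.norm)
    z=W[...,2][m>0]
    print(cv2.boundingRect(ct),r,np.degrees(np.arctan2(e[1],e[0])),np.nanpercentile(z,[50,90]))
print(np.linalg.inv(f["T"])[:3].round(3).tolist())
E
```

```text
(305, 125, 30, 173) ((531.243408203125, -265.84332275390625), (131.99728393554688, 20.560195922851562), 69.54151153564453) 69.541504 [56.65909956 58.36687313]
(175, 111, 56, 196) ((453.29364013671875, -234.3929443359375), (147.1640625, 27.859962463378906), 69.31468963623047) 69.314674 [63.45610857 65.51784942]
[[0.935, -0.336, -0.114, 558.657], [-0.355, -0.885, -0.301, -187.92], [0.0, 0.322, -0.947, 343.242]]
```

>>> step_arm(increments=[[[0.004,0.0045,-0.15],[0,0,0.003]],[[0.004,0.0045,-0.3],[0,0,0.003]],[[0.004,0.0045,-0.45],[0,0,0.003]],[[0.004,0.0045,-0.6],[0,0,0.003]],[[0.004,0.0045,-0.7],[0,0,0.003]],[[0.004,0.0045,-0.78],[0,0,0.003]],[[0.004,0.0045,-0.83],[0,0,0.003]],[[0.004,0.0045,-0.8565],[0,0,0.003]],[[0.004,0.0045,-0.8565],[0,0,0.003]],[[0.004,0.0045,-0.8565],[0,0,0.003]],[[0.004,0.0045,-0.8565],[0,0,0.003]]])

```text
clock: 2.57
ee_pos: [532.7, -264.7, 31.5]
orientation: [[0.346, 0.938, 0.002], [0.938, -0.346, -0.002], [-0.001, 0.003, -1.0]]
wrist_force: [0.5, -0.1, 0.3]
grip_width: 85.7
grip_force: 0.0
```

>>> step_arm(increments=[[[0,0,0],[0,0,0]],[[0,0,0],[0,0,0]],[[0,0,0],[0,0,0]],[[0,0,0],[0,0,0]],[[0,0,0],[0,0,0]],[[0,0,0],[0,0,0]],[[0,0,0],[0,0,0]],[[0,0,0],[0,0,0]],[[0,0,0],[0,0,0]],[[0,0,0],[0,0,0]],[[0,0,0],[0,0,0]],[[0,0,0],[0,0,0]]], jaw=-1)

```text
clock: 3.57
ee_pos: [532.9, -264.5, 30.7]
orientation: [[0.346, 0.938, 0.003], [0.938, -0.346, -0.001], [-0.001, 0.003, -1.0]]
wrist_force: [4.9, -1.8, 1.5]
grip_width: 19.5
grip_force: 58.8
```

Fuse gripped. Next I'll lift it and carry it over to the fixture.

>>> step_arm(increments=[[[0,0,0.08],[0,0,0]],[[0,0,0.22],[0,0,0]],[[0,0,0.4],[0,0,0]],[[0,0,0.58],[0,0,0]],[[0,0,0.72],[0,0,0]],[[0,0,0.75],[0,0,0]],[[0,0,0.75],[0,0,0]]])

```text
clock: 4.15
ee_pos: [532.2, -264.3, 181.8]
orientation: [[0.346, 0.938, 0.002], [0.938, -0.346, -0.002], [-0.001, 0.002, -1.0]]
wrist_force: [0.0, 0.1, -1.5]
grip_width: 19.5
grip_force: 58.9
```

>>> step_arm(increments=[[[-0.02,0.1,0],[0,0,0.02]],[[-0.04,0.25,0],[0,0,0.05]],[[-0.06,0.42,0],[0,0,0.08]],[[-0.08,0.6,0],[0,0,0.11]],[[-0.1,0.78,0],[0,0,0.14]],[[-0.11,0.95,0],[0,0,0.161]],[[-0.12,1,0],[0,0,0.161]]])

```text
clock: 4.73
ee_pos: [504.7, -59.0, 176.3]
orientation: [[0.026, 1.0, -0.007], [1.0, -0.026, 0.004], [0.004, -0.007, -1.0]]
wrist_force: [0.7, 0.7, -2.0]
grip_width: 18.9
grip_force: 59.0
```

>>> step_arm(increments=[[[-0.02,0.18,0],[0,0,0]],[[-0.04,0.36,0],[0,0,0]],[[-0.06,0.54,0],[0,0,0]],[[-0.08,0.72,0],[0,0,0]],[[-0.085,0.88,0],[0,0,0]],[[-0.085,0.96,0],[0,0,0]],[[-0.085,1,0],[0,0,0]]])

```text
clock: 5.32
ee_pos: [488.7, 137.9, 177.3]
orientation: [[0.029, 1.0, -0.005], [1.0, -0.029, -0.0], [-0.0, -0.005, -1.0]]
wrist_force: [0.5, 0.2, -1.6]
grip_width: 19.5
grip_force: 58.9
```

>>> step_arm(increments=[[[0,0.1,-0.02],[0,0,0]],[[0,0.17,-0.05],[0,0,0]],[[0,0.2,-0.08],[0,0,0]],[[0,0.2,-0.1],[0,0,0]],[[0,0.2,-0.1],[0,0,0]],[[0,0.2,-0.1],[0,0,0]],[[0,0.2,-0.1],[0,0,0]],[[0,0.2,-0.1],[0,0,0]]])

```text
clock: 5.98
ee_pos: [491.2, 175.4, 160.4]
orientation: [[0.032, 0.999, 0.001], [0.999, -0.032, -0.0], [-0.0, 0.001, -1.0]]
wrist_force: [0.3, 0.2, -0.2]
grip_width: 19.4
grip_force: 58.9
```

```bash
python3 - <<'E'
from h import *
o=ctrl.get_obs(); c=calibration("wrist"); p,d=capture("wrist"); cv2.imwrite("pics/w2.png",p[...,::-1]); np.savez("w2.npz",p=p,d=d,T=c["camera_from_world"],K=c["mtx"])
print(o["clock"],o["ee_pos"],o["orientation"].round(4).tolist(),np.array(o["wrist_force"]).round(1),np.linalg.inv(c["camera_from_world"])[:3].round(3).tolist())
E
```

```text
5.9833 [491.21445326 175.42491574 160.35372919] [[0.0321, 0.9995, 0.0007], [0.9995, -0.0321, -0.0001], [-0.0001, 0.0007, -1.0]] [ 0.3  0.2 -0.2] [[0.999, -0.03, -0.01, 493.088], [-0.032, -0.947, -0.321, 259.272], [0.0, 0.321, -0.947, 302.12]]
```

View pics/w2.png

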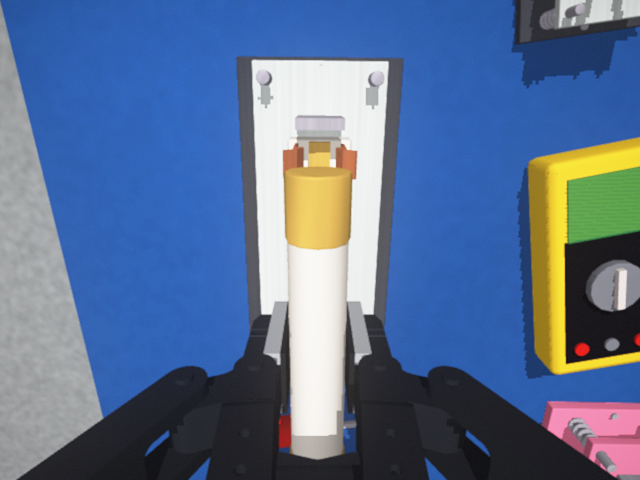

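The wrist view shows the fuse cap at cols 285–351, with its end near row 170. The stop top is at (320,123) and the near clips at (294,160) and (347,160). I'll measure the offsets.

```bash
python3 - <<'E'
from h import *
f=np.load("w2.npz"); p=f["p"].astype(int); d=f["d"]; c=dict(mtx=f["K"],camera_from_world=f["T"]); W=pts("wrist",d,c); z=W[...,2]
def rowspan(r,mask):
    x=np.where(mask[r])[0]; return x.min(),x.max()+1
cap=(p[...,0]>150)&(p[...,2]<110)&(p[...,1]>90); cap[:,:270]=0; cap[:,370:]=0
wht=(p.min(-1)>120); wht[:,:280]=0; wht[:,360:]=0
for r in(190,210,230):
    a,b=rowspan(r,cap&(z>140)); l,q=ray("wrist",a-.5,r,179,c),ray("wrist",b-.5,r,179,c); print("cap",r,a,b,((l+q)/2).round(2),(q-l).round(1)[:2])
fu=np.where((z>150)&(z<195)); fu=W[fu]; 
m=(z>150)&(z<195)&(np.arange(640)[None]>283)&(np.arange(640)[None]<353)&(np.arange(480)[:,None]<290)
q=W[m]; print("fuse pts top z",np.percentile(q[:,2],[50,99]),"ymax",np.percentile(q[:,1],[98,99.5,100]))
col=np.where(cap[:,318]&(z[:,318]>140))[0]; print("first cap row",col[:2], ray("wrist",318,col[0]-.5,189.5,c).round(1), ray("wrist",318,col[0]-.5,179,c).round(1))
# axis dir: crest points by slices
for y0 in(215,225,235):
    s=q[(abs(q[:,1]-y0)<4)]; print(y0,s[:,0].min().round(1),s[:,0].max().round(1),s[:,2].max().round(1))
# stop
ms=(z>76)&(z<95)&(np.arange(480)[:,None]<136)&(np.arange(480)[:,None]>105)&(abs(np.arange(640)[None]-320)<40)
s=W[ms]; v,u=np.where(ms); print("stop px",u.min(),u.max(),v.min(),v.max(),"z",np.percentile(s[:,2],[5,50,95]),"x",s[:,0].min(),s[:,0].max(),"y",np.percentile(s[:,1],[2,50,98]))
top=s[s[:,2]>81]; print("stop top",top.mean(0),top.min(0),top.max(0))
print([ray("wrist",320,r,84.5,c).round(1)[1] for r in(115,117,124,128,130,132)])
cu=(p[...,0]>p[...,2]+40)&(p[...,0]>100)&(p[...,1]<110)&(z>60)&(z<110)&(np.arange(480)[:,None]<200)&(np.arange(480)[:,None]>130)
N,L,st,ce=cv2.connectedComponentsWithStats(cu.astype(np.uint8))
for i in range(1,N):
    if st[i,4]>40: s=W[L==i]; print("clip",st[i],s.mean(0).round(1),s.min(0).round(1),s.max(0).round(1))
pm=(z>40)&(z<50)&(np.arange(480)[:,None]<300); 
for y0 in(200,240,270):
    s=W[pm&(abs(W[...,1]-y0)<3)&(p.min(-1)>150)]; print("plate",y0,s[:,0].min().round(1),s[:,0].max().round(1),s[:,0].min()/2+s[:,0].max()/2)
print("plate end y",np.nanmax(W[pm&(p.min(-1)>150)][:,1]))
E
```

```text
cap 190 284 352 [492.45 233.3  179.  ] [20.7 -0.7]
cap 210 285 350 [492.1  227.03 179.  ] [20.1 -0.6]
cap 230 285 349 [491.73 220.55 179.  ] [20.1 -0.6]
fuse pts top z [186.44740963 189.03445187] ymax [239.0022969  239.18584048 239.35956438]
first cap row [167 168] [492.8 242.  189.5] [492.8 240.4 179. ]
215 481.6 502.3 189.4
225 481.8 502.8 189.9
235 482.0 503.1 190.0
stop px 295 345 118 130 z [82.29693769 83.6951509  84.85259799] x 481.35797413808166 507.2830209435973 y [244.33108283 247.54688847 250.63656215]
stop top [494.3298657  247.48486733  83.67764993] [481.35797414 243.96584046  81.05320508] [507.28302094 250.86896799  85.61729026]
[np.float64(251.9), np.float64(251.0), np.float64(247.5), np.float64(245.6), np.float64(244.6), np.float64(243.6)]
clip [295 144   8  23 129] [483.2 232.5  90.6] [480.6 227.   69. ] [484.8 236.6  96.5]
clip [336 144   9  24 130] [503.9 231.7  89.2] [502.1 226.4  65.1] [506.7 235.6  95.4]
plate 200 452.3 531.9 492.09977856370074
plate 240 454.2 533.8 493.96268963750686
plate 270 455.5 534.9 495.19956273370786
plate end y 305.40400440911975
```

Measured: fuse axis x is about 1.2 mm low against the stop and clip centre. Its end is at y≈240.3 and the stop face at ≈244.2, leaving a gap of about 4 mm. Yaw agrees. I'll lower it to just above the clips with a small x correction.

>>> step_arm(increments=[[[0.006,0,-0.05],[0,0,0.0]],[[0.006,0,-0.13],[0,0,0]],[[0.006,0,-0.21],[0,0,0]],[[0.006,0,-0.29],[0,0,0]],[[0.006,0,-0.35],[0,0,0]],[[0.006,0,-0.385],[0,0,0]],[[0.006,0,-0.4],[0,0,0]],[[0.006,0,-0.4],[0,0,0]],[[0.006,0,-0.4],[0,0,0]],[[0.006,0,-0.4],[0,0,0]]])

```text
clock: 6.87
ee_pos: [492.8, 176.3, 80.9]
orientation: [[0.031, 1.0, 0.002], [1.0, -0.031, 0.0], [0.0, 0.002, -1.0]]
wrist_force: [0.8, -0.3, -1.6]
grip_width: 19.1
grip_force: 58.9
```

>>> step_arm(increments=[[[0,0,-0.01],[0,0,0]],[[0,0,-0.02],[0,0,0]],[[0,0,-0.03],[0,0,0]],[[0,0,-0.04],[0,0,0]],[[0,0,-0.05],[0,0,0]],[[0,0,-0.06],[0,0,0]],[[0,0,-0.06],[0,0,0]],[[0,0,-0.06],[0,0,0]]])

```text
clock: 7.53
ee_pos: [492.2, 176.3, 68.4]
orientation: [[0.031, 1.0, 0.0], [1.0, -0.031, 0.0], [0.0, 0.0, -1.0]]
wrist_force: [-2.6, -0.1, 6.0]
grip_width: 19.5
grip_force: 59.6
```

>>> step_arm(increments=[[[-0.0025,0,-0.008],[0,0,0]],[[-0.0025,0,-0.016],[0,0,0]],[[-0.0025,0,-0.024],[0,0,0]],[[-0.0025,0,-0.032],[0,0,0]],[[-0.0025,0,-0.04],[0,0,0]],[[-0.0025,0,-0.048],[0,0,0]],[[-0.0025,0,-0.05],[0,0,0]],[[-0.0025,0,-0.05],[0,0,0]]])

```text
clock: 8.2
ee_pos: [492.7, 176.4, 59.5]
orientation: [[0.031, 1.0, 0.002], [1.0, -0.031, 0.0], [0.0, 0.002, -1.0]]
wrist_force: [-4.0, 0.6, 12.0]
grip_width: 19.2
grip_force: 60.2
```

>>> step_arm(increments=[[[-0.005,0,-0.004],[0,0,0]],[[-0.005,0,-0.008],[0,0,0]],[[-0.005,0,-0.012],[0,0,0]],[[-0.005,0,-0.016],[0,0,0]],[[-0.005,0,-0.016],[0,0,0]],[[-0.005,0,-0.016],[0,0,0]]])

```text
clock: 8.7
ee_pos: [492.6, 176.4, 57.1]
orientation: [[0.031, 1.0, 0.004], [1.0, -0.031, 0.0], [0.001, 0.004, -1.0]]
wrist_force: [-3.3, 1.0, 13.3]
grip_width: 19.4
grip_force: 60.3
```

>>> step_arm(increments=[[[-0.003,0,-0.004],[0,0,0]],[[-0.003,0,-0.008],[0,0,0]],[[-0.003,0,-0.01],[0,0,0]],[[-0.003,0,-0.01],[0,0,0]],[[-0.003,0,-0.01],[0,0,0]]])

```text
clock: 9.12
ee_pos: [492.6, 176.5, 55.5]
orientation: [[0.031, 1.0, 0.005], [1.0, -0.031, 0.001], [0.001, 0.005, -1.0]]
wrist_force: [-2.7, -0.6, 13.5]
grip_width: 19.2
grip_force: 60.4
```

>>> step_arm(increments=[[[-0.002,0,-0.004],[0,0,0]],[[-0.002,0,-0.008],[0,0,0]],[[-0.002,0,-0.008],[0,0,0]],[[-0.002,0,-0.008],[0,0,0]]])

```text
clock: 9.45
ee_pos: [492.4, 176.5, 53.9]
orientation: [[0.031, 1.0, 0.006], [1.0, -0.031, 0.001], [0.001, 0.006, -1.0]]
wrist_force: [-1.8, 0.5, 12.2]
grip_width: 19.1
grip_force: 60.4
```

Force has begun to drop, so it is past the peak. I'll keep pressing in small steps.

>>> step_arm(increments=[[[-0.002,0,-0.004],[0,0,0]],[[-0.002,0,-0.008],[0,0,0]],[[-0.002,0,-0.008],[0,0,0]],[[-0.002,0,-0.008],[0,0,0]]])

```text
clock: 9.78
ee_pos: [491.7, 176.5, 51.5]
orientation: [[0.031, 1.0, 0.006], [1.0, -0.031, 0.001], [0.001, 0.006, -1.0]]
wrist_force: [0.7, 0.0, 8.7]
grip_width: 19.3
grip_force: 60.0
```

>>> step_arm(increments=[[[0,0,-0.004],[0,0,0]],[[0,0,-0.008],[0,0,0]],[[0,0,-0.012],[0,0,0]],[[0,0,-0.015],[0,0,0]],[[0,0,-0.015],[0,0,0]],[[0,0,-0.015],[0,0,0]]])

```text
clock: 10.28
ee_pos: [491.8, 176.5, 48.8]
orientation: [[0.031, 0.999, 0.006], [1.0, -0.031, 0.001], [0.001, 0.006, -1.0]]
wrist_force: [-0.8, -0.5, 11.2]
grip_width: 19.5
grip_force: 60.1
```

```bash
python3 - <<'E'
from h import *
o=ctrl.get_obs(); c=calibration("wrist"); p,d=capture("wrist"); cv2.imwrite("pics/w3.png",p[...,::-1]); np.savez("w3.npz",p=p,d=d,T=c["camera_from_world"],K=c["mtx"])
s,ds=capture("side"); cv2.imwrite("pics/s3.png",cv2.resize(s[215:335,230:390],(800,600),interpolation=cv2.INTER_CUBIC)[...,::-1])
print(o["ee_pos"],np.array(o["wrist_force"]).round(1),np.array(o["moment"]).round(2))
E
```

```text
[491.78022221 176.46388078  48.75868742] [-0.8 -0.5 11.2] [ 0.04  0.12 -0.09]
```

View pics/w3.png

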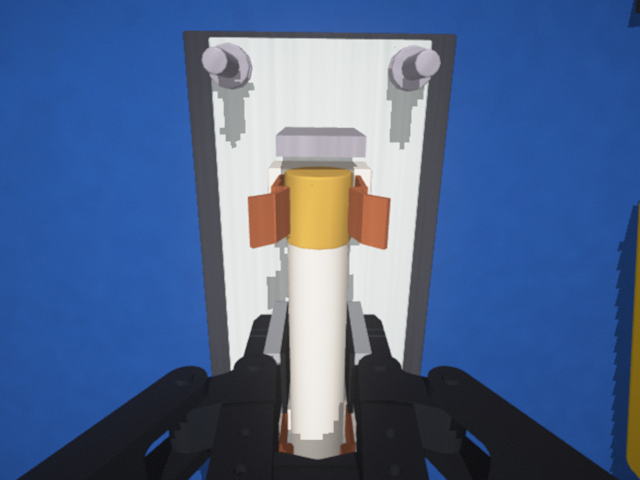

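The fuse sits between both clip pairs (near lips at (262,215) and (375,215)). Force rises at about the spring rate, so it is snapped home. I'll check heights and the gap by depth.

```bash
python3 - <<'E'
from h import *
f=np.load("w3.npz"); p=f["p"].astype(int); c=dict(mtx=f["K"],camera_from_world=f["T"]); W=pts("wrist",f["d"],c)
st=W[132:154,285:358].reshape(-1,3); stt=st[st[:,2]>np.nanmax(st[:,2])-4]
print("stop top z",np.nanmedian(W[134:150,295:345,2],0)[::12].round(1),np.nanmedian(W[134:152,300:340,2]))
for r in (134,140,150,154,157,160,164,168,171,175,200,240,300,380,430): print(r,W[r,319].round(1))
for r in(175,200,240,300,400): print("crest",r,np.nanmax(W[r,295:345,2]).round(1))
E
```

```text
stop top z [70.8 70.5 70.  70.3 69.9] 70.31102902047695
134 [493.8 250.6  64.4]
140 [493.7 249.4  69.8]
150 [493.7 246.6  70.6]
154 [493.6 245.4  70.1]
157 [493.6 244.4  69.1]
160 [493.8 238.3  30.8]
164 [493.7 238.1  39.6]
168 [493.6 240.   60.9]
171 [493.5 240.   66.7]
175 [493.4 239.8  72.7]
200 [493.2 233.2  76. ]
240 [492.9 221.4  76.8]
300 [492.3 201.9  76.7]
380 [491.4 172.2  76.4]
430 [490.8 152.   77. ]
crest 175 74.9
crest 200 77.8
crest 240 77.3
crest 300 77.3
crest 400 77.5
```

View pics/s3.png

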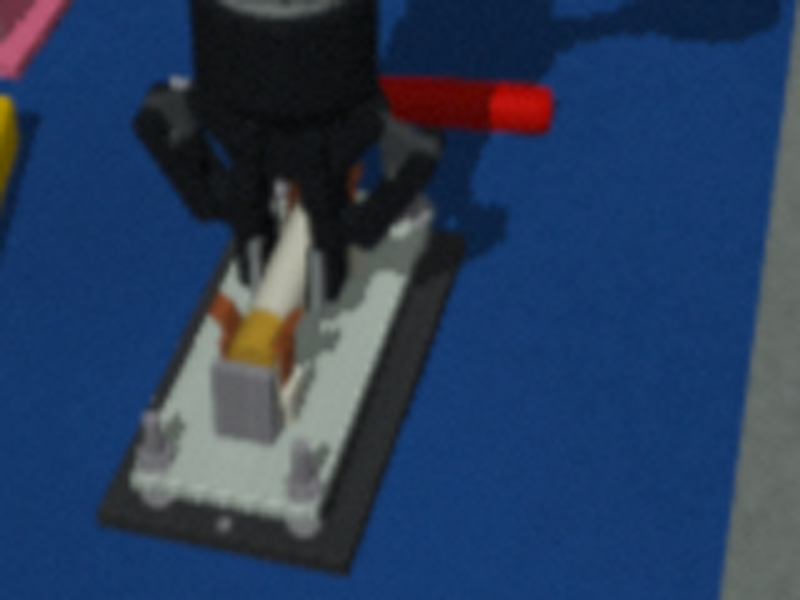

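The fuse top is 6.7 mm above the stop top (expected 6.5) and level along its length, so it is home. The gap to the stop is about 4 mm. I'll ease up to a light preload, then slide toward the stop.

>>> step_arm(increments=[[[0,0,0.01],[0,0,0]],[[0,0,0.02],[0,0,0]],[[0,0,0.03],[0,0,0]],[[0,0,0.04],[0,0,0]],[[0,0,0.05],[0,0,0]],[[0,0,0.055],[0,0,0]],[[0,0,0.055],[0,0,0]],[[0,0,0.055],[0,0,0]]])

```text
clock: 11.05
ee_pos: [491.7, 176.5, 58.8]
orientation: [[0.031, 0.999, 0.006], [1.0, -0.031, 0.001], [0.001, 0.006, -1.0]]
wrist_force: [6.4, 2.3, 3.3]
grip_width: 19.2
grip_force: 59.5
```

>>> step_arm(increments=[[[0,0.0025,0],[0,0,0]],[[0,0.005,0],[0,0,0]],[[0,0.0075,0],[0,0,0]],[[0,0.01,0],[0,0,0]],[[0,0.0125,0],[0,0,0]],[[0,0.0125,0],[0,0,0]],[[0,0.0125,0],[0,0,0]],[[0,0.0125,0],[0,0,0]]])

```text
clock: 11.72
ee_pos: [491.4, 177.1, 58.5]
orientation: [[0.031, 1.0, 0.005], [1.0, -0.031, -0.003], [-0.002, 0.005, -1.0]]
wrist_force: [4.8, -6.2, 3.8]
grip_width: 19.1
grip_force: 59.4
```

>>> step_arm(increments=[[[0.005,0.0025,0],[0,0,0]],[[0.005,0.005,0],[0,0,0]],[[0.005,0.005,0],[0,0,0]],[[0.005,0.005,0],[0,0,0]]])

```text
clock: 12.05
ee_pos: [491.6, 178.0, 58.1]
orientation: [[0.031, 1.0, 0.003], [1.0, -0.031, -0.003], [-0.003, 0.003, -1.0]]
wrist_force: [4.0, -6.6, 3.2]
grip_width: 19.3
grip_force: 59.4
```

>>> step_arm(increments=[[[0.003,0.0025,0],[0,0,0]],[[0.003,0.005,0],[0,0,0]],[[0.003,0.005,0],[0,0,0]],[[0.003,0.005,0],[0,0,0]]])

```text
clock: 12.38
ee_pos: [491.8, 179.0, 57.9]
orientation: [[0.031, 1.0, 0.002], [1.0, -0.031, -0.003], [-0.003, 0.002, -1.0]]
wrist_force: [2.8, -5.9, 3.4]
grip_width: 19.1
grip_force: 59.4
```

>>> step_arm(increments=[[[0,0.0025,0],[0,0,0]],[[0,0.004,0],[0,0,0]],[[0,0.004,0],[0,0,0]],[[0,0.004,0],[0,0,0]]])

```text
clock: 12.72
ee_pos: [491.8, 179.8, 57.9]
orientation: [[0.031, 1.0, 0.002], [1.0, -0.031, -0.003], [-0.003, 0.002, -1.0]]
wrist_force: [2.6, -7.2, 3.5]
grip_width: 19.3
grip_force: 59.4
```

>>> step_arm(increments=[[[0,0.002,0],[0,0,0]],[[0,0.0025,0],[0,0,0]],[[0,0.0025,0],[0,0,0]],[[0,0.0025,0],[0,0,0]]])

```text
clock: 13.05
ee_pos: [491.8, 180.3, 57.9]
orientation: [[0.031, 1.0, 0.002], [1.0, -0.031, -0.003], [-0.003, 0.002, -1.0]]
wrist_force: [3.3, -7.0, 3.8]
grip_width: 19.3
grip_force: 59.4
```

>>> step_arm(increments=[[[0,0.002,0],[0,0,0]],[[0,0.0025,0],[0,0,0]],[[0,0.0025,0],[0,0,0]],[[0,0.0025,0],[0,0,0]]])

```text
clock: 13.38
ee_pos: [491.9, 180.8, 58.0]
orientation: [[0.031, 1.0, 0.002], [1.0, -0.031, -0.003], [-0.003, 0.002, -1.0]]
wrist_force: [2.8, -7.1, 2.6]
grip_width: 19.0
grip_force: 59.4
```

>>> step_arm(increments=[[[0,0.002,0],[0,0,0]],[[0,0.0025,0],[0,0,0]],[[0,0.0025,0],[0,0,0]],[[0,0.0025,0],[0,0,0]]])

```text
clock: 13.72
ee_pos: [491.9, 181.2, 57.9]
orientation: [[0.031, 1.0, 0.002], [1.0, -0.031, -0.003], [-0.003, 0.002, -1.0]]
wrist_force: [3.2, -7.3, 3.0]
grip_width: 19.4
grip_force: 59.4
```

>>> step_arm(increments=[[[0,0.002,0],[0,0,0]],[[0,0.0025,0],[0,0,0]],[[0,0.0025,0],[0,0,0]],[[0,0.0025,0],[0,0,0]]])

```text
clock: 14.05
ee_pos: [491.9, 181.3, 57.9]
orientation: [[0.031, 1.0, 0.002], [1.0, -0.031, -0.004], [-0.004, 0.002, -1.0]]
wrist_force: [1.6, -7.9, 4.1]
grip_width: 18.9
grip_force: 59.4
```

```bash
python3 - <<'E'
from h import *
c=calibration("wrist"); p,d=capture("wrist"); cv2.imwrite("pics/w4.png",cv2.resize(p[100:260,210:423],(798,600),interpolation=cv2.INTER_CUBIC)[...,::-1]); W=pts("wrist",d,c)
for r in range(140,190,2): print(r,W[r,319].round(1),p[r,319])
E
```

```text
140 [494.  250.6  39.6] [161 159 164]
142 [494.  250.6  47.3] [144 139 146]
144 [493.9 250.6  54. ] [144 138 147]
146 [493.9 250.8  61.5] [143 137 145]
148 [493.9 250.8  67.4] [140 137 145]
150 [493.8 250.8  72.8] [140 134 144]
152 [493.8 250.7  76.5] [149 143 152]
154 [493.8 250.5  80. ] [180 174 184]
156 [493.8 249.9  79.9] [179 174 184]
158 [493.7 249.3  79. ] [180 174 184]
160 [493.7 248.8  80.2] [179 173 183]
162 [493.7 248.2  79.4] [178 172 182]
164 [493.7 247.5  79.1] [179 174 183]
166 [493.7 247.   79.5] [178 172 182]
168 [493.7 246.4  79.3] [179 174 183]
170 [493.6 245.7  78.7] [179 173 182]
172 [493.6 245.2  79.3] [179 173 183]
174 [493.6 244.9  81. ] [185 151  94]
176 [493.6 244.8  83.2] [182 144  72]
178 [493.6 244.6  85.5] [228 185  90]
180 [493.6 244.   85.3] [230 190  93]
182 [493.5 243.4  85. ] [227 185  91]
184 [493.5 242.7  84.5] [227 184  90]
186 [493.5 242.6  86.5] [225 182  86]
188 [493.5 241.8  85.7] [226 184  88]
```

View pics/w4.png

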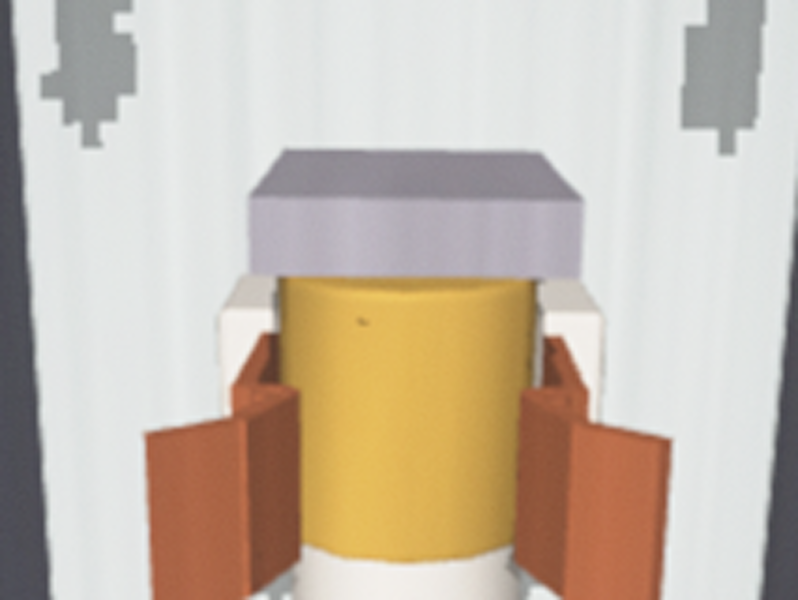

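The cap now meets the stop at crop row 280 with no visible gap, and the last step barely moved the tool. One more small nudge will confirm contact.

>>> step_arm(increments=[[[0,0.002,0],[0,0,0]],[[0,0.003,0],[0,0,0]],[[0,0.003,0],[0,0,0]],[[0,0.003,0],[0,0,0]]])

```text
clock: 14.43
ee_pos: [491.9, 181.4, 57.9]
orientation: [[0.031, 1.0, 0.002], [1.0, -0.031, -0.005], [-0.005, 0.002, -1.0]]
wrist_force: [3.1, -11.4, 2.4]
grip_width: 19.2
grip_force: 59.4
```

>>> step_arm(increments=[[[0,-0.005,0.005],[0,0,0]],[[0,-0.01,0.012],[0,0,0]],[[0,-0.011,0.015],[0,0,0]],[[0,-0.011,0.015],[0,0,0]]])

```text
clock: 14.77
ee_pos: [491.8, 181.4, 61.0]
orientation: [[0.031, 1.0, 0.002], [1.0, -0.031, -0.001], [-0.001, 0.002, -1.0]]
wrist_force: [5.2, -3.6, 2.1]
grip_width: 19.6
grip_force: 59.2
```

>>> step_arm(increments=[[[0,0,0],[0,0,0]],[[0,0,0],[0,0,0]],[[0,0,0],[0,0,0]],[[0,0,0],[0,0,0]],[[0,0,0],[0,0,0]],[[0,0,0],[0,0,0]],[[0,0,0],[0,0,0]],[[0,0,0],[0,0,0]],[[0,0,0],[0,0,0]],[[0,0,0],[0,0,0]]], jaw=1)

```text
clock: 15.6
ee_pos: [490.7, 181.8, 60.6]
orientation: [[0.031, 1.0, 0.0], [1.0, -0.031, 0.0], [0.0, 0.0, -1.0]]
wrist_force: [-0.0, 0.6, -0.0]
grip_width: 85.3
grip_force: 0.0
```

>>> step_arm(increments=[[[0,0,0.06],[0,0,0]],[[0,0,0.16],[0,0,0]],[[0,0,0.3],[0,0,0]],[[0,0,0.45],[0,0,0]],[[0,0,0.55],[0,0,0]],[[0,0,0.6],[0,0,0]],[[0,0,0.6],[0,0,0]],[[0,0,0.6],[0,0,0]],[[0,0,0.6],[0,0,0]]])

```text
clock: 16.35
ee_pos: [489.6, 181.7, 178.9]
orientation: [[0.031, 1.0, -0.003], [1.0, -0.031, -0.0], [-0.0, -0.003, -1.0]]
wrist_force: [-0.1, 0.2, 0.2]
grip_width: 85.5
grip_force: 0.0
```

```bash
python3 - <<'E'
from h import *
o=ctrl.get_obs();c=calibration("wrist"); p,d=capture("wrist"); cv2.imwrite("pics/w5.png",p[...,::-1]); W=pts("wrist",d,c)
print(o["clock"],o["ee_pos"],o["grip_width"],np.array(o["wrist_force"]).round(1))
for r in list(range(110,200,4))+list(range(200,460,20)): print(r,W[r,320].round(1),p[r,320])
E
```

```text
16.35 [489.58807659 181.71932193 178.93060585] 85.50631000008568 [-0.1  0.2  0.2]
110 [492.7 259.2  43.5] [241 243 242]
114 [492.7 256.8  42.9] [240 242 242]
118 [492.6 254.2  41. ] [242 243 243]
122 [492.5 251.8  42.9] [242 244 244]
126 [492.4 250.6  66.2] [160 155 165]
130 [492.3 249.5  84.2] [203 198 209]
134 [492.2 247.3  83. ] [204 198 206]
138 [492.2 245.1  82.8] [204 191 187]
142 [492.1 243.6  90.2] [240 208 108]
146 [492.1 241.3  89.4] [241 209 109]
150 [492.  239.2  89.5] [241 208 107]
154 [491.9 237.   89.8] [241 208 107]
158 [491.9 234.8  89.4] [240 207 106]
162 [491.8 232.5  89. ] [240 207 106]
166 [491.7 230.3  89.3] [240 207 106]
170 [491.7 228.2  90.3] [240 207 107]
174 [491.6 226.2  91.4] [240 206 106]
178 [491.5 223.5  89.3] [238 208 127]
182 [491.5 221.4  89.7] [250 248 245]
186 [491.4 219.   89.6] [250 248 245]
190 [491.3 216.6  89.2] [250 248 245]
194 [491.3 214.3  89.3] [250 248 245]
198 [491.2 212.   89.2] [250 248 245]
200 [491.2 211.   89.9] [250 248 245]
220 [490.8 198.8  89. ] [250 248 245]
240 [490.5 186.5  89.3] [250 248 246]
260 [490.1 174.   90.2] [250 248 245]
280 [489.7 160.5  89.5] [250 248 245]
300 [489.3 146.9  89.6] [250 248 245]
320 [488.9 133.1  90.3] [238 204 104]
340 [488.5 118.3  90. ] [214 184 134]
360 [ 4.866e+02  3.940e+01 -4.000e-01] [ 55  99 178]
380 [486.   17.9   0. ] [ 55  99 178]
400 [485.3  -5.6  -0.8] [ 50  94 173]
420 [485.1  -8.5  21.8] [149  24  29]
440 [ 4.839e+02 -5.330e+01 -2.000e-01] [ 32  55 108]
```

View pics/w5.png

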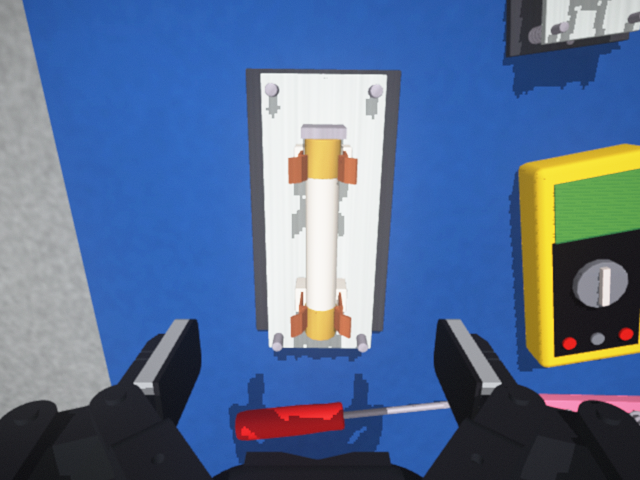

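The released fuse lies level in both clip pairs: its top is about 89.5 mm along the whole length, 6.5 mm above the stop top as expected when home. Its end is against the stop at (322,138), the bystanders are untouched, and the robot is clear.

```bash
python3 -c "
from station import ctrl
print(ctrl.job_done())"
```

```text
the job is handed in; nothing more can be done
None
```

The slim fuse is snapped home in both clip pairs with its end against the stop, the thick fuse, multimeter and screwdriver were left alone, and the job was handed in at about 16.4 s.

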